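Pin the hold-down bar of a meal-tray rack

ROBOT

A 7-joint arm with a two-finger parallel gripper is mounted at the origin on the work surface. World frame = base frame: x ahead of the robot, y to its left, z up, the work surface at z = 0. Lengths are in m, angles in rad, forces in N, time in s.
With the tool pointing down it reaches from about 0.35 to 0.9 m from the base axis. Payload 8.1 kg.
Tool frame: the origin (TCP) lies midway between the tips of the shut fingers; the grasp point (between the pads) lies 19 mm behind it; z points along the fingers, y is the line along which they close (so a half turn about z gives the same grasp; the last joint's range is limited). The gripper opens to 92 mm and grips with 3 to 60 N. Pads are 19 mm wide; open, the fingers measure 130 mm over their backs; the gripper's body (75 mm by 190 mm) begins 47 mm behind the grasp point.
Start: joints at [-1.34, 0.434, 0.025, 1.573, -0.012, 1.134, -0.075], TCP at [0.205, 0.591, 0.192] pointing down, gripper open.
Joint ranges: [-2.62, 2.62], [-0.44, 2.09], [-1.27, 1.32], [0.08, 2.57], [-1.32, 4.46], [0.12, 2], [-2.74, 2.74]. Speed limits (rad/s): [2.22, 2.22, 3.01, 3.01, 3.14, 3.14, 3.14].

INTERFACE

Orientations are given as a rotation vector (axis times angle).
In Python, from cell import arm gives the robot as it stands.
- The arm moves only by the tool carry_out, never from a script. Its arguments are lists of equal length, an entry for each row: "claw": the finger opening in cm, from 0 to 9.18; "delta_pos": the shift along the tool's x, y, z in cm, a list of three; "angular": the turn, a rotation vector about the tool's x, y, z in rad, a list of three. In form: {"claw": [claw, ...], "delta_pos": [[dx, dy, dz], ...], "angular": [[ax, ay, az], ...]}. A call has 1 to 20 rows; each row shifts and turns the commanded pose from where the row before left it, along the tool's axes as they then stand; what a row does not reach is not made up. A row lasts 1/10 s, in which the tool goes at most 50 mm and 8.59 degrees, less where a joint would pass 70% of its speed; a pose out of reach is approached as far as the arm can. A call with a gripper value outside its range is refused whole. The fingers move at their own pace and stop on an object; "force" is the grip in N (left out, the last holds). Time passes only in rows, so rows that do not move let the fingers close. It gives the time, the measured TCP pose, the force, the opening and the grip force at its end, in the units of the state.
- arm.observe(): the state, without advancing time (a new reading comes with each control period).
- arm.get_image(name): name is "side" or "top" or "wrist"; returns a dict with "frame" (480x640x3 uint8, red, green, blue), "mtx" (3x3 intrinsics, pixels), "dist" ([k1, k2, p1, p2, k3] as OpenCV has them; the pictures are not rectified), "T" (4x4, takes a point from camera to world coordinates). Camera axes: x right, y down, z forward; pixel columns grow to the right and rows downward; lengths in m; the calibration is good to about 2 mm. A picture is of the moment at which its call begins. There is no depth.
- arm.sign_off(): hands the job in; it is judged then, once.
Trained networks look in a picture, given as the dict that the camera call returned (one of the last four; its "shot" number tells which), for a name from the list of things; names that differ only in an ending like _2 or _b are one class to them, and where a whole thing is asked for, a point or a joint stands for the part that bears it (a point fixed in the world has none). Each returns a list of dicts, best first, with "conf" (0 to 1); they miss things now and then, are a little off and sometimes report something else, mostly with a low value. They report only what shows in the picture. A call takes as long as a camera call. They do not tell look-alikes from the thing itself.
- arm.look_for(label, picture): "centre" ([column, row] as shares, 0 to 1, of the picture: columns of its width, rows of its height, amid what is visible of it).
- arm.trace(label, picture): "region" (480x640 bool, what is visible of it) and "centre" ([column, row] as shares, 0 to 1, of the picture: columns of its width, rows of its height, amid what is visible of it).
- arm.place_of(label, picture): "centre" ([column, row] as shares, 0 to 1, of the picture: columns of its width, rows of its height: a listed point, or the origin of a listed thing).
The state is a dict: "clock": time; "joints": joint angles; "dq": joint speeds; "joint_efforts": joint torques, N m; "position": TCP position; "ee_rot": TCP orientation; "force": force on the tool from outside, world axes, zero at the start; "ft_torque": the same for the moment, N m; "width": opening from 0.0 (shut) to 1.0 (fully open); "gripper_force": force on a finger pad.
Only numpy, scipy, OpenCV 4.12 (cv2) and the standard library are available. Lean on these libraries where they do the work, as an engineer would, in place of code of your own. Each camera call takes 0.05 s, during which the arm holds its last target. There are 200 camera calls.

TASK

Lock the tray rack for transport: take the long locking pin with the red grip out of the white block and thread it straight down through the blue bracket's upper ear, the eye of the hold-down bar and the lower ear, until its collar sits fully home on the upper ear, then let go. The bracket is clamped somewhere along its slot, so feel for the hole and work gently: never press on the rack with more than 40 N, knocks included, and leave the other things alone.

Things in the scene. Friction and masses are not known exactly. Their poses are not given: they have to be found in the camera images.
- rack: Fixed dark steel base, 340 x 260 x 12 mm, carrying two lidded meal trays (top 64 mm), corner posts (74 mm), end stop (92 mm) and, at its robot-side edge, a blue bracket (110 mm, the highest part). Origin: on the table below the -y end of the bracket's travel; x points across the trays away from the bracket (base from x = -30 to +310 mm), y along the slot, z up.
- upper_ear (a point): Point on the slot's line at the height of the upper ear's top, 110 mm above the rack origin. The bracket is clamped with its holes anywhere from 6 to 42 mm to rack +y of here: that shift is not reported, feel or see it. It does not give under hand force. Ears: two level plates 46 (x) x 80 (y) x 10 mm, each with a vertical 13.5 mm hole through its middle, at rack x = 0, y = the shift.
- eye_level (a point): As upper_ear, but at 76 mm, the top of the hold-down bar's steel eye (8 mm plate, 15 mm hole, moves along y with the bracket). A spring holds the eye 3 mm out of line to rack +x; the pin's tapered nose wedges it back, which takes about 3 to 6 N of downward push; from then on the eye pulls the pin sideways to +x with about 5 N.
- lower_ear (a point): As upper_ear, but at 46 mm, the top of the lower ear (same shift, in line with the upper ear). A web 8 mm thick joins both ears on the robot side, rack x = -31 to -23 mm.
- locking_pin: Loose steel locking pin, 0.1 to 0.2 kg, upright in a hole of the white block. Origin: centre of its lower tip; z up. Shaft 12 mm dia, 95 mm long, its last 8 mm tapering to an 8 mm tip; collar 26 mm dia at 95 to 101 mm; red square grip 18 x 18 mm from 101 to 151 mm, faces normal to the pin's x and y. Home, the collar rests on the upper ear and the tip is at rack z = 15 mm.
- spare_pin: A bystander: a shorter pin with a yellow grip in the other hole of the white block; shaft 60 mm, otherwise like the locking pin. Leave it in its hole.
- pin_block: Fixed white plastic block 70 x 160 x 45 mm. Origin: centre of its underside; y along its length. Two vertical holes, 15 mm in diameter and 35 mm deep, at y = -42 and +42 mm; the pins stand on the hole floors, 10 mm above the table.
- bottle: A bystander: clear loose bottle, 66 mm in diameter, 200 mm high. Origin: centre of its underside.
- bowl: A bystander: blue loose bowl, 190 mm in diameter, 70 mm high. Origin: centre of its underside.
- cup: A bystander: steel loose cup, 76 mm in diameter, 80 mm high. Origin: centre of its underside.
- spoon: A bystander: loose serving spoon, 280 mm long, lying flat.
Things that resemble listed ones, but are neither listed nor needed, are in the scene too. What is shaped like the locking_pin but turquoise is not meant.

How it is judged:
On the way, in this order (a step that is already met when the one before it is completed fails the run):
1. the locking pin is lifted clear of the white block (z of locking_pin in the frame of pin_block above 0.05 m), for 0.1 s.
2. the pin, upright, has its nose through the upper ear of the bracket (z of locking_pin in the frame of rack below 0.1 m and x of locking_pin in the frame of rack between -0.005 and 0.005 m and y of locking_pin in the frame of rack between 0.002 and 0.046 m and angle between locking_pin's own z axis and vertical below 0.15 rad), for 0.1 s.
At the end, for the whole second after the job is handed in: The locking pin stands upright (within 0.06 rad) and at rest through both ears and the eye (tip within 4 mm of the slot's line and 2 to 46 mm to rack +y of the rack origin), its collar on the upper ear's top (within 2 to 3 mm), and is released (z of locking_pin in the frame of rack between 0.013 and 0.018 m and x of locking_pin in the frame of rack between -0.004 and 0.004 m and y of locking_pin in the frame of rack between 0.002 and 0.046 m and angle between locking_pin's own z axis and vertical below 0.06 rad and linear speed of locking_pin below 0.01 m/s); the robot touches nothing.
It fails at once if the pin is pressed on the rack, its bracket or bar with more than 40 N (contact force between locking_pin and rack above 40 N).
It fails at once if the robot itself presses on the rack with more than 40 N (contact force between any of the fingers, the arm and rack above 40 N).
It fails at once if the spare pin is moved from its hole (distance of spare_pin from where it was at the start of the episode above 0.02 m).
It fails at once if a bystander is pushed away or knocked over (distance of any of bottle, bowl, cup, spoon from where it was at the start of the episode above 0.03 m or angle between any of bottle, cup's own z axis and vertical above 0.5 rad).
It also fails if it takes over 72 s, if anything falls off the work surface, if the arm or the gripper's body presses on something with over 40 N, if the wrist force passes 120 N, or if a joint passes its speed limit or range.

## Working session

There is one attempt and no reset: what is moved stays moved. The work goes in short steps, Python scripts to look and compute and a tool call to move; the robot and the scene stay as the last step left them, time stands still between calls to the robot, and variables do not carry over. Pictures are saved under pics/ and viewed, at most 10 in all, crops included, and the job is handed in when it is done.

Besides the shell and the picture viewer there is one more tool, called after ">>>" by a JSON object that holds its "method" and its "body", one argument or row to a line. carry_out: Moves the arm, as the interface text tells. Its arguments: {"type":"object","properties":{"claw":{"type":"array","items":{"type":"number"}},"delta_pos":{"type":"array","items":{"type":"array","items":{"type":"number"}}},"angular":{"type":"array","items":{"type":"array","items":{"type":"number"}}},"force":{"type":"number"}},"required":["claw","delta_pos","angular"]}

```bash
mkdir -p pics; cat > h.py <<'E'
import numpy as np, cv2
from cell import arm
def ray(p,uv):
    n=cv2.undistortPoints(np.array([[uv]],float),p["mtx"],np.array(p["dist"],float))[0,0]
    T=np.array(p["T"]); d=T[:3,:3]@np.array([n[0],n[1],1]); return T[:3,3],d/np.linalg.norm(d)
def atz(p,uv,z):
    o,d=ray(p,uv); return o+d*(z-o[2])/d[2]
def tri(rs):
    A=np.zeros((3,3));b=np.zeros(3)
    for o,d in rs:
        M=np.eye(3)-np.outer(d,d);A+=M;b+=M@o
    return np.linalg.solve(A,b)
def proj(p,X):
    T=np.linalg.inv(np.array(p["T"])); r=cv2.Rodrigues(T[:3,:3])[0]
    return cv2.projectPoints(np.array(X,float).reshape(-1,1,3),r,T[:3,3],p["mtx"],np.array(p["dist"],float))[0][:,0]
def px(c): return [c["centre"][0]*640,c["centre"][1]*480]
E
python3 - <<'E'
from h import *
np.set_printoptions(precision=4,suppress=True)
print(arm.observe())
P={}
for n in ["side","top"]:
    p=P[n]=arm.get_image(n); cv2.imwrite(f"pics/{n}0.png",p["frame"][:,:,::-1])
    print(n,np.array(p["T"]))
    for l in ["locking_pin","spare_pin","pin_block","upper_ear","eye_level","lower_ear","rack","bottle","bowl","cup","spoon"]:
        print(l,[(np.round(px(c)),round(c["conf"],2)) for c in arm.place_of(l,p)][:4])
E
```

```text
{'clock': 0.0, 'joints': array([-1.3396,  0.4352,  0.025 ,  1.5741, -0.0116,  1.134 , -0.0751]), 'dq': array([-0.0011,  0.002 , -0.0011, -0.0007,  0.0009,  0.0002,  0.0016]), 'joint_efforts': array([ -0.0009, -66.7871,   0.9846, -31.4461,  -0.0605,   0.0432,
         0.0001]), 'position': array([0.2046, 0.59  , 0.1914]), 'ee_rot': array([-0.5219, -3.0978,  0.0025]), 'force': array([ 0.0057, -0.7209,  0.1537]), 'ft_torque': array([-0.0543, -0.0297, -0.0264]), 'gripper_force': 0.0, 'width': 1.0011445798780132}
side [[ 0.7469 -0.4013  0.5302 -0.0212]
 [-0.665  -0.4561  0.5914 -0.6294]
 [ 0.0045 -0.7943 -0.6075  0.7182]
 [ 0.      0.      0.      1.    ]]
locking_pin [(array([387., 326.]), 0.85), (array([325., 326.]), 0.77), (array([365., 312.]), 0.74), (array([291., 237.]), 0.71)]
spare_pin [(array([352., 354.]), 0.84)]
pin_block [(array([339., 343.]), 0.77)]
upper_ear [(array([292., 222.]), 0.78)]
eye_level [(array([293., 238.]), 0.66)]
lower_ear [(array([290., 247.]), 0.67)]
rack [(array([294., 260.]), 0.73)]
bottle [(array([445., 281.]), 0.71)]
bowl [(array([513., 359.]), 0.78), (array([443., 282.]), 0.48)]
cup [(array([181., 241.]), 0.93), (array([441., 280.]), 0.57)]
spoon [(array([399., 449.]), 0.77)]
top [[ 0.0062 -0.9871  0.1597  0.3181]
 [-0.9999 -0.0048  0.0093 -0.0535]
 [-0.0084 -0.1597 -0.9871  1.2248]
 [ 0.      0.      0.      1.    ]]
locking_pin [(array([390., 233.]), 0.68), (array([367., 232.]), 0.66), (array([361., 272.]), 0.59)]
spare_pin [(array([397., 280.]), 0.63)]
pin_block [(array([379., 277.]), 0.9)]
upper_ear [(array([263., 228.]), 0.77)]
eye_level [(array([264., 230.]), 0.69)]
lower_ear [(array([265., 233.]), 0.91), (array([262., 231.]), 0.2)]
rack [(array([269., 238.]), 0.68)]
bottle [(array([389., 151.]), 0.94), (array([265., 230.]), 0.58)]
bowl [(array([488., 188.]), 0.97)]
cup [(array([157., 309.]), 0.56)]
spoon [(array([476., 309.]), 0.92), (array([266., 238.]), 0.23)]
```

View pics/side0.png

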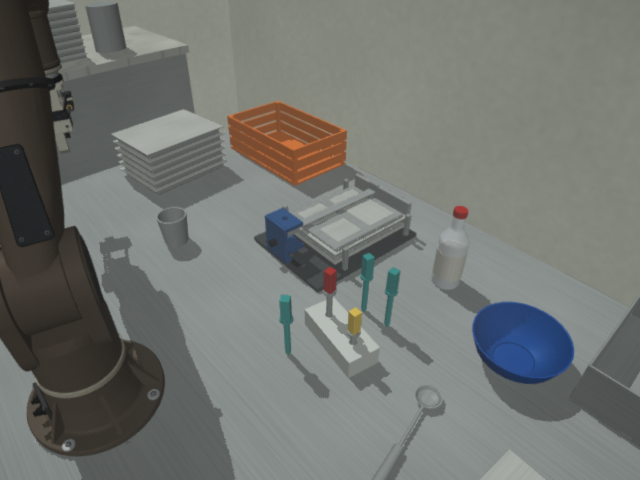

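View pics/top0.png

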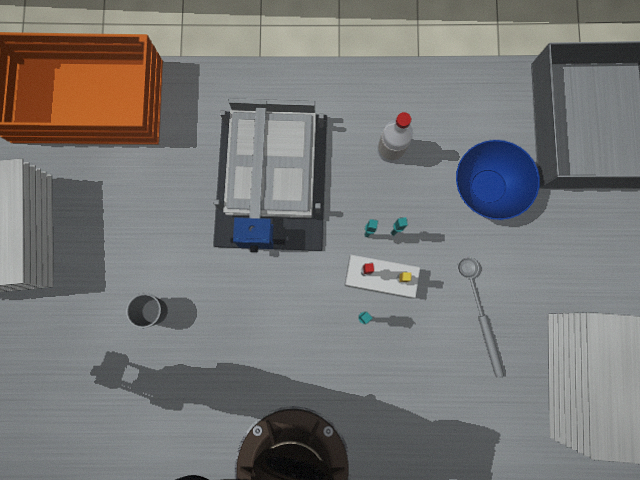

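Side view: the red-gripped pin is at (330,280), the yellow spare at (355,320), and the turquoise look-alikes at (286,310), (368,267) and (393,283). Top view: red is at (369,268), yellow at (405,277), and turquoise at (365,318), (372,227) and (400,224). The blue bracket is at (252,232) in the top view, and I choose the red one in the block.

```bash
cat > m.py <<'E'
from h import *
np.set_printoptions(precision=4,suppress=True)
P={n:arm.get_image(n) for n in ["side","top"]}
def blob(p,f,near,r=40):
    h=cv2.cvtColor(p["frame"],cv2.COLOR_RGB2HSV).astype(int); m=f(h)
    yy,xx=np.mgrid[:480,:640]; m=m&(abs(xx-near[0])<r)&(abs(yy-near[1])<r)
    ys,xs=np.nonzero(m); return [xs.mean(),ys.mean()],len(xs),m
red=lambda h:((h[...,0]<8)|(h[...,0]>172))&(h[...,1]>140)&(h[...,2]>60)
blue=lambda h:(abs(h[...,0]-112)<10)&(h[...,1]>120)
if __name__=="__main__":
    a=blob(P["side"],red,(330,280),25);b=blob(P["top"],red,(369,268),15)
    print("red",a[:2],b[:2],tri([ray(P["side"],a[0]),ray(P["top"],b[0])]))
    yel=lambda h:(abs(h[...,0]-24)<6)&(h[...,1]>140)
    a=blob(P["side"],yel,(355,320),25);b=blob(P["top"],yel,(405,277),15)
    print("yel",a[:2],b[:2],tri([ray(P["side"],a[0]),ray(P["top"],b[0])]))
    for l,z in [("upper_ear",.11),("eye_level",.076),("lower_ear",.046),("rack",0),("pin_block",0)]:
        c=[ray(P[n],px(arm.place_of(l,P[n])[0])) for n in P]
        print(l,tri(c),[o+d*(z-o[2])/d[2] for o,d in c])
    # turquoise
    for s,t in [((286,310),(365,318)),((368,267),(372,227)),((393,283),(400,224))]:
        print("turq",tri([ray(P["side"],s),ray(P["top"],t)]))
    # corners of block & rack base in top at z
    t=P["top"]
    for q in [(350,256),(423,269),(416,298),(345,285)]: print("blk",atz(t,q,.045))
    for q in [(215,247),(322,250),(327,114),(221,114)]: print("rack",atz(t,q,.012))
    m=blob(t,blue,(253,230),35)[2]; pts=np.argwhere(m)[:,::-1].astype(np.float32)
    print(cv2.minAreaRect(pts))
    cr=cv2.resize(t["frame"][205:260,205:305],None,fx=8,fy=8,interpolation=2)[:,:,::-1]
    cv2.imwrite("pics/br.png",cr)
E
python3 m.py
```

```text
red ([np.float64(329.8484848484849), np.float64(271.9848484848485)], 66) ([np.float64(368.2), np.float64(268.025)], 80) [ 0.4287 -0.1611  0.156 ]
yel ([np.float64(354.92727272727274), np.float64(312.2181818181818)], 55) ([np.float64(404.95454545454544), np.float64(276.6931818181818)], 88) [ 0.4145 -0.2428  0.1221]
upper_ear [ 0.5682 -0.2022  0.0485] [array([ 0.5385, -0.49  ,  0.11  ]), array([0.5155, 0.0625, 0.11  ])]
eye_level [0.5202 0.0644 0.0736] [array([0.5195, 0.0611, 0.076 ]), array([0.5186, 0.065 , 0.076 ])]
lower_ear [0.5205 0.0636 0.0415] [array([0.5144, 0.0603, 0.046 ]), array([0.522 , 0.0616, 0.046 ])]
rack [ 0.5198  0.0675 -0.0083] [array([0.5164, 0.058 , 0.    ]), array([0.5158, 0.0685, 0.    ])]
pin_block [ 0.4208 -0.2078  0.0029] [array([ 0.4223, -0.2059,  0.    ]), array([ 0.4214, -0.2084,  0.    ])]
turq [ 0.3266 -0.1565  0.1212]
turq [ 0.5214 -0.1738  0.1241]
turq [ 0.5288 -0.2348  0.1183]
blk [ 0.467  -0.1303  0.045 ]
blk [ 0.4381 -0.2966  0.045 ]
blk [ 0.3721 -0.2789  0.045 ]
blk [ 0.4004 -0.1185  0.045 ]
rack [0.4911 0.1878 0.012 ]
rack [ 0.4852 -0.0662  0.012 ]
rack [ 0.8243 -0.0774  0.012 ]
rack [0.8232 0.1845 0.012 ]
((252.72930908203125, 232.5796356201172), (39.61759948730469, 29.9451904296875), 2.045408248901367)
```

View pics/br.png

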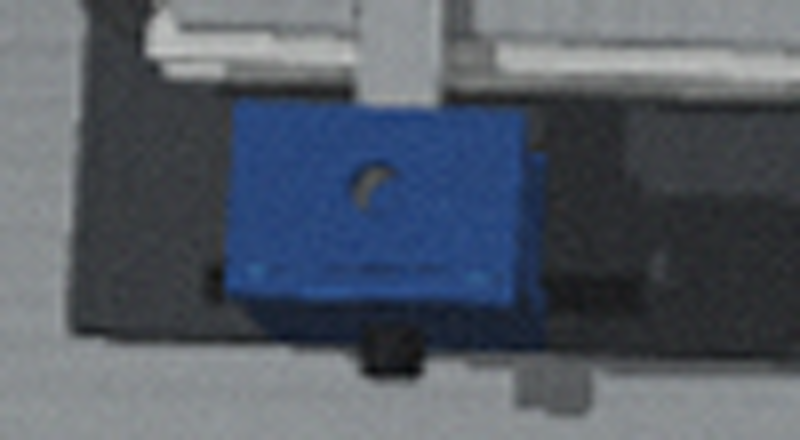

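The bracket hole sits at crop (374,186), which is about (251.8,228.2) in the top image, so the shift is roughly 20 mm. Next I swing over toward the pin: lift and yaw first, then translate.

>>> {"method": "carry_out", "body": {
  "claw": [6, 6, 6, 6, 6, 6, 6, 6, 6, 6],
  "delta_pos": [
    [0, 0, -1.5],
    [0, 0, -1.5],
    [0, 0, -1.5],
    [0, 0, -1.5],
    [0, 0, -1.5],
    [0, 0, -1.5],
    [0, 0, -1.5],
    [0, 0, -1.5],
    [0, 0, -1.5],
    [0, 0, -1.5]
  ],
  "angular": [
    [0, 0, 0.14],
    [0, 0, 0.14],
    [0, 0, 0.14],
    [0, 0, 0.14],
    [0, 0, 0.14],
    [0, 0, 0.14],
    [0, 0, 0.14],
    [0, 0, 0.14],
    [0, 0, 0.14],
    [0, 0, 0.14]
  ]
}}

```text
clock: 2.8
position: [0.2047, 0.5904, 0.3429]
ee_rot: [-2.401, -2.026, -0.0]
force: [0.6, 0.7, 0.3]
width: 0.655
gripper_force: 0.0
```

```bash
cat >> h.py <<'E'
from scipy.spatial.transform import Rotation as Ro
def st(): 
    s=arm.observe(); return s,np.array(s["position"]),Ro.from_rotvec(s["ee_rot"])
def goal(yaw): # tool down, tool y at world angle yaw
    y=np.array([np.cos(yaw),np.sin(yaw),0]);z=np.array([0,0,-1.]);return Ro.from_matrix(np.c_[np.cross(y,z),y,z])
def to(X,yaw=None):
    s,p,R=st(); d=R.inv().apply(np.array(X)-p)*100
    print("t",round(s["clock"],2),"pos",p,"F",s["force"],"w",s["width"],"| shift cm in tool axes",d)
    if yaw is not None: print("turn",(R.inv()*goal(yaw)).as_rotvec())
    m=R.as_matrix();print("tool y ang",np.arctan2(m[1,1],m[0,1]),"z",m[:,2])
np.set_printoptions(precision=4,suppress=True)
E
python3 -c "
from h import *
to([.48,.2,.33],-.17);to([.40,-.16,.33])"
```

```text
t 2.8 pos [0.2047 0.5904 0.3429] F [0.5511 0.732  0.2973] w 0.6549865119549012 | shift cm in tool axes [-33.8673  33.6958   1.2842]
turn [-0.0001 -0.0001  0.0013]
tool y ang -0.16871599820066305 z [-0.      0.0001 -1.    ]
t 2.8 pos [0.2047 0.5904 0.3429] F [0.5511 0.732  0.2973] w 0.6549865119549012 | shift cm in tool axes [-70.6995  31.8544   1.2814]
tool y ang -0.16871599820066305 z [-0.      0.0001 -1.    ]
```

>>> {"method": "carry_out", "body": {
  "claw": [6, 6, 6, 6, 6, 6, 6, 6, 6, 6, 6, 6],
  "delta_pos": [
    [-2.8, 2.8, 0.1],
    [-2.8, 2.8, 0.1],
    [-2.8, 2.8, 0.1],
    [-2.8, 2.8, 0.1],
    [-2.8, 2.8, 0.1],
    [-2.8, 2.8, 0.1],
    [-2.8, 2.8, 0.1],
    [-2.8, 2.8, 0.1],
    [-2.8, 2.8, 0.1],
    [-2.8, 2.8, 0.1],
    [-2.8, 2.8, 0.1],
    [-2.8, 2.8, 0.1]
  ],
  "angular": [
    [0, 0, 0],
    [0, 0, 0],
    [0, 0, 0],
    [0, 0, 0],
    [0, 0, 0],
    [0, 0, 0],
    [0, 0, 0],
    [0, 0, 0],
    [0, 0, 0],
    [0, 0, 0],
    [0, 0, 0],
    [0, 0, 0]
  ]
}}

```text
clock: 4.0
position: [0.4825, 0.203, 0.3305]
ee_rot: [-2.395, -2.033, -0.001]
force: [0.7, 0.3, -0.3]
width: 0.654
gripper_force: 0.0
```

>>> {"method": "carry_out", "body": {
  "claw": [6, 6, 6, 6, 6, 6, 6, 6, 6, 6, 6, 6, 6, 6],
  "delta_pos": [
    [-2.8, -0.1, 0.2],
    [-2.8, -0.1, 0.2],
    [-2.8, -0.1, 0.2],
    [-2.8, -0.1, 0.2],
    [-2.8, -0.1, 0.2],
    [-2.8, -0.1, 0.2],
    [-2.8, -0.1, 0.2],
    [-2.8, -0.1, 0.2],
    [-2.8, -0.1, 0.2],
    [-2.8, -0.1, 0.2],
    [-2.8, -0.1, 0.2],
    [-2.8, -0.1, 0.2],
    [-2.8, -0.1, 0.2],
    [0, 0, 0]
  ],
  "angular": [
    [0, 0, 0],
    [0, 0, 0],
    [0, 0, 0],
    [0, 0, 0],
    [0, 0, 0],
    [0, 0, 0],
    [0, 0, 0],
    [0, 0, 0],
    [0, 0, 0],
    [0, 0, 0],
    [0, 0, 0],
    [0, 0, 0],
    [0, 0, 0],
    [0, 0, 0]
  ]
}}

```text
clock: 5.4
position: [0.4086, -0.1563, 0.3044]
ee_rot: [2.4, 2.026, 0.0]
force: [0.4, -1.2, 0.6]
width: 0.65
gripper_force: 0.0
```

```bash
python3 - <<'E'
from h import *
p=arm.get_image("wrist"); cv2.imwrite("pics/w1.png",p["frame"][:,:,::-1])
to([.427,-.163,.25]); print(p["T"]); print(proj(p,[[.427,-.163,.161],[.427,-.163,.111],[.413,-.246,.126]]))
E
```

```text
t 5.45 pos [ 0.4093 -0.1542  0.3044] F [0.1609 0.7886 0.6248] w 0.6552700495362762 | shift cm in tool axes [-0.5732  1.8917  5.4365]
tool y ang -0.1668404663068138 z [ 0.0005  0.0004 -1.    ]
[[ 0.9861 -0.158  -0.0508  0.422 ]
 [-0.166  -0.9378 -0.3049 -0.0728]
 [ 0.0005  0.3091 -0.951   0.4979]
 [ 0.      0.      0.      1.    ]]
[[334.7753 218.7779]
 [332.4508 207.9982]
 [331.945  278.8719]]
```

View pics/w1.png

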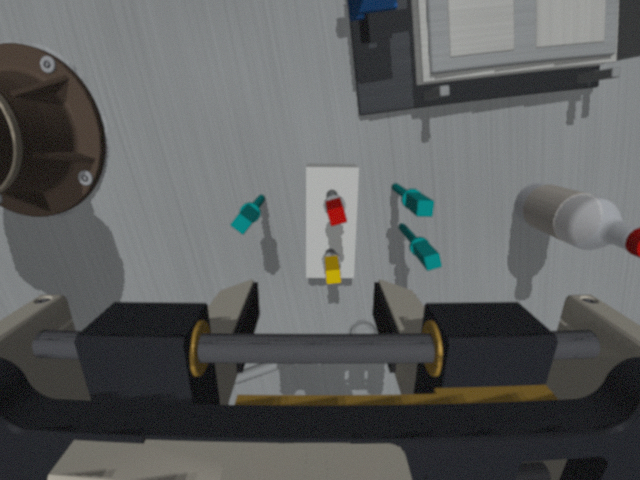

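Wrist view: the block is centred at (331,222) and aligned with the tool. The red grip is at (336,212), slightly rotated, the yellow spare is at (333,269), and the turquoise pins are at (247,213), (412,200) and (423,247). I'll take a close crop of the red grip and fit its yaw.

```bash
cat > fit.py <<'E'
from h import *
from scipy.optimize import minimize
def redmask(p,near,r=30):
    f=cv2.GaussianBlur(p["frame"],(3,3),0).astype(int); m=(f[...,0]>70)&(f[...,0]>2*f[...,1])&(f[...,0]>2*f[...,2])
    yy,xx=np.mgrid[:480,:640]; return m&(abs(xx-near[0])<r)&(abs(yy-near[1])<r)
def box(x,y,a,z0,z1,h=.009):
    c=np.array([[sx*h,sy*h] for sx in(-1,1) for sy in(-1,1)]);R=np.array([[np.cos(a),-np.sin(a)],[np.sin(a),np.cos(a)]])
    xy=c@R.T+[x,y]; return np.vstack([np.c_[xy,np.full(4,z)] for z in (z0,z1)])
def sil(p,q,z0,z1,S=4):
    m=np.zeros((480*S,640*S),np.uint8);h=cv2.convexHull(np.float32(proj(p,box(*q,z0,z1))))
    cv2.fillConvexPoly(m,np.int32((h+.5)*S*16),1,shift=4);return cv2.resize(m.astype(np.float32),(640,480),interpolation=cv2.INTER_AREA)
def fit(p,near,z0,z1,x,y):
    m=cv2.GaussianBlur(redmask(p,near).astype(np.float32),(3,3),0);best=None
    for a in np.radians(np.arange(-45,45,6)):
        r=minimize(lambda q:((cv2.GaussianBlur(sil(p,[q[0]/100,q[1]/100,q[2]],z0,z1,4),(3,3),0)-m)**2).sum(),[x*100,y*100,a],method="Nelder-Mead",options=dict(initial_simplex=[[x*100,y*100,a],[x*100+.6,y*100,a],[x*100,y*100+.6,a],[x*100,y*100,a+.15]],maxiter=50))
        print(round(np.degrees(a)),r.x,round(r.fun,1))
        if best is None or r.fun<best.fun:best=r
    return best.x,best.fun
E
python3 - <<'E'
from fit import *
p=arm.get_image("wrist")
cv2.imwrite("pics/c1.png",cv2.resize(p["frame"][180:300,290:390],None,fx=5,fy=5,interpolation=2)[:,:,::-1])
print(redmask(p,(336,212)).sum(),fit(p,(336,212),.111,.161,.427,-.163))
E
```

```text
-45 [ 42.928  -16.0829  -0.6991] 114.3
-39 [ 42.9052 -16.051    0.1197] 39.6
-33 [ 42.9233 -16.0742   0.1081] 38.8
-27 [ 42.9243 -16.0595   0.0972] 38.7
-21 [ 42.9204 -16.0588   0.1373] 38.9
-15 [ 42.9401 -16.0592   0.1205] 39.3
-9 [ 42.9132 -16.0679   0.1146] 39.0
-3 [ 42.9179 -16.0818   0.1321] 39.3
3 [ 42.8986 -16.0686   0.028 ] 40.6
9 [ 42.9376 -16.0493   0.1206] 38.8
15 [ 42.9242 -16.0736   0.1087] 38.7
21 [ 42.9153 -16.0682   0.1144] 38.8
27 [ 42.9368 -16.0599   0.123 ] 38.8
33 [ 42.9282 -16.0671   0.1069] 38.8
39 [ 42.9247 -16.0654   0.1078] 38.6
375 (array([ 42.9247, -16.0654,   0.1078]), np.float64(38.564697265625))
```

View pics/c1.png

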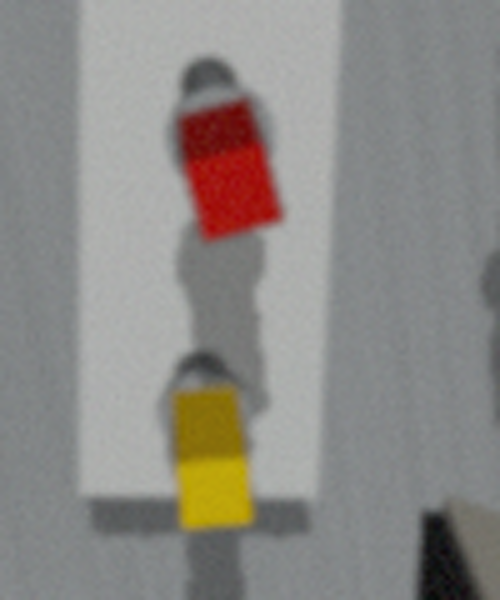

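The crop confirms the red-gripped, collared pin at crop (230,170), with its grip turned about 16° from the tool. The spare (yellow, crop (212,460)) is about 84 mm away. I'll yaw −0.277 rad, then descend.

>>> {"method": "carry_out", "body": {
  "claw": [5.5, 5.5, 5.5],
  "delta_pos": [
    [0, 0, 0],
    [0, 0, 0],
    [0, 0, 0]
  ],
  "angular": [
    [0, 0, -0.14],
    [0, 0, -0.137],
    [0, 0, 0]
  ]
}}

```text
clock: 5.8
position: [0.4102, -0.1515, 0.3042]
ee_rot: [-2.087, -2.349, -0.0]
force: [0.2, 0.4, -0.5]
width: 0.6
gripper_force: 0.0
```

```bash
python3 - <<'E'
from h import *
to([.4292,-.1607,.119],.109)
E
```

```text
t 5.8 pos [ 0.4102 -0.1515  0.3042] F [ 0.2344  0.3868 -0.5339] w 0.6001722817408587 | shift cm in tool axes [-1.138   1.7745 18.524 ]
turn [ 0.0001 -0.0002  0.009 ]
tool y ang 0.11801454709488592 z [ 0.0001  0.0002 -1.    ]
```

>>> {"method": "carry_out", "body": {
  "claw": [5.5, 5.5, 5.5, 5.5, 5.5, 5.5, 5.5],
  "delta_pos": [
    [-0.4, 0.6, 1.6],
    [-0.4, 0.6, 2],
    [-0.34, 0.57, 2],
    [0, 0, 2],
    [0, 0, 1.5],
    [0, 0, 0],
    [0, 0, 0]
  ],
  "angular": [
    [0, 0, 0.009],
    [0, 0, 0],
    [0, 0, 0],
    [0, 0, 0],
    [0, 0, 0],
    [0, 0, 0],
    [0, 0, 0]
  ]
}}

```text
clock: 6.5
position: [0.4289, -0.1617, 0.2135]
ee_rot: [-2.104, -2.333, 0.0]
force: [-0.4, 0.5, -0.7]
width: 0.603
gripper_force: 0.0
```

```bash
python3 - <<'E'
from fit import *
p=arm.get_image("wrist"); c=proj(p,[[.4292,-.1607,.136]])[0]; print(c)
cv2.imwrite("pics/w2.png",p["frame"][:,:,::-1])
print(redmask(p,c).sum())
import io,contextlib
with contextlib.redirect_stdout(io.StringIO()): q,f=fit(p,c,.111,.161,.4292,-.1607)
print(q,f); to([q[0]/100,q[1]/100,.119],q[2])
E
```

```text
[316.7487 233.5835]
743
[ 42.9066 -16.1165   0.1014] 54.33453369140625
t 6.55 pos [ 0.4292 -0.1619  0.2139] F [ 0.298   0.0448 -0.0013] w 0.6002000029853045 | shift cm in tool axes [ 0.077  -0.018   9.4931]
turn [0.0008 0.0002 0.0022]
tool y ang 0.10362242887377826 z [ 0.0008 -0.0001 -1.    ]
```

>>> {"method": "carry_out", "body": {
  "claw": [5.5, 5.5, 5.5, 5.5, 5.5, 5.5, 5.5, 5.5, 1.5, 1.5, 1.5, 1.5, 1.5, 1.5, 1.5],
  "delta_pos": [
    [0.07, 0, 1.5],
    [0, 0, 1.5],
    [0, 0, 1.5],
    [0, 0, 1.5],
    [0, 0, 1.5],
    [0, 0, 1.5],
    [0, 0, 0.5],
    [0, 0, 0],
    [0, 0, 0],
    [0, 0, 0],
    [0, 0, 0],
    [0, 0, 0],
    [0, 0, 0],
    [0, 0, 0],
    [0, 0, 0]
  ],
  "angular": [
    [0, 0, 0],
    [0, 0, 0],
    [0, 0, 0],
    [0, 0, 0],
    [0, 0, 0],
    [0, 0, 0],
    [0, 0, 0],
    [0, 0, 0],
    [0, 0, 0],
    [0, 0, 0],
    [0, 0, 0],
    [0, 0, 0],
    [0, 0, 0],
    [0, 0, 0],
    [0, 0, 0]
  ],
  "force": 50
}}

```text
clock: 8.05
position: [0.4288, -0.1614, 0.1183]
ee_rot: [2.102, 2.335, 0.0]
force: [-0.3, 0.3, 2.5]
width: 0.19
gripper_force: 50.0
```

>>> {"method": "carry_out", "body": {
  "claw": [1.5, 1.5, 1.5, 1.5, 1.5, 1.5, 1.5, 1.5, 1.5, 1.5, 1.5],
  "delta_pos": [
    [0, 0, -0.5],
    [0, 0, -1],
    [0, 0, -1.5],
    [0, 0, -2],
    [0, 0, -2],
    [0, 0, -2],
    [0, 0, -2],
    [0, 0, -2],
    [0, 0, -2],
    [0, 0, -2],
    [0, 0, 0]
  ],
  "angular": [
    [0, 0, 0],
    [0, 0, 0],
    [0, 0, 0],
    [0, 0, 0],
    [0, 0, 0],
    [0, 0, 0],
    [0, 0, 0],
    [0, 0, 0],
    [0, 0, 0],
    [0, 0, 0],
    [0, 0, 0]
  ]
}}

```text
clock: 9.15
position: [0.4297, -0.1622, 0.2908]
ee_rot: [2.101, 2.332, 0.004]
force: [0.2, 1.4, -1.3]
width: 0.188
gripper_force: 50.0
```

```bash
python3 - <<'E'
from h import *
p=arm.get_image("top"); print("hole guess",atz(p,(251.3,227.8),.11),"ear detect",[atz(p,px(c),.11) for c in arm.place_of("upper_ear",p)][:2])
to([.515,.015,.285],-.025)
E
```

```text
hole guess [0.5201 0.0902 0.11  ] ear detect [array([0.518 , 0.0616, 0.11  ])]
t 9.25 pos [ 0.4285 -0.1614  0.2883] F [-0.5523 -0.567  -2.4806] w 0.1910412655841884 | shift cm in tool axes [16.6335 10.4527  0.3426]
turn [ 0.0007 -0.0005  0.13  ]
tool y ang 0.10500756698857736 z [ 0.0006  0.0005 -1.    ]
```

>>> {"method": "carry_out", "body": {
  "claw": [1.5, 1.5, 1.5, 1.5, 1.5, 1.5, 1.5, 1.5, 1.5, 1.5, 1.5],
  "delta_pos": [
    [1.5, 0.9, 0],
    [2.1, 1.3, 0],
    [2.1, 1.3, 0],
    [2.1, 1.3, 0],
    [2.1, 1.3, 0],
    [2.1, 1.3, 0],
    [2.1, 1.3, 0],
    [1.7, 1, 0],
    [0.9, 0.7, 0],
    [0, 0, 0],
    [0, 0, 0]
  ],
  "angular": [
    [0, 0, 0],
    [0, 0, 0],
    [0, 0, 0],
    [0, 0, 0],
    [0, 0, 0],
    [0, 0, 0],
    [0, 0, 0],
    [0, 0, 0],
    [0, 0, 0.065],
    [0, 0, 0.065],
    [0, 0, 0]
  ]
}}

```text
clock: 10.35
position: [0.5146, 0.016, 0.2877]
ee_rot: [2.25, 2.193, -0.002]
force: [-0.3, -0.5, -1.2]
width: 0.188
gripper_force: 50.0
```

```bash
python3 - <<'E'
from h import *
p=arm.get_image("wrist"); cv2.imwrite("pics/w3.png",p["frame"][:,:,::-1])
to([.52,.09,.285],-.025)
print(proj(p,[[.52,.09,.11],[.518,.062,.11]]))
for l in ["upper_ear","rack","lower_ear","locking_pin"]: print(l,[(px(c),round(c["conf"],2),atz(p,px(c),.11)) for c in arm.place_of(l,p)][:2])
E
```

```text
t 10.4 pos [0.5145 0.0156 0.2878] F [-0.8017  0.0736 -0.6394] w 0.18802460909443464 | shift cm in tool axes [7.4528 0.3755 0.2781]
turn [-0.0007  0.0007  0.001 ]
tool y ang -0.0240062930111518 z [-0.0007 -0.0007 -1.    ]
[[319.759  139.9279]
 [318.4463 166.5677]]
upper_ear [([317.888, 166.89600000000002], 0.87, array([0.5174, 0.0617, 0.11  ]))]
rack [([320.384, 157.008], 0.75, array([0.5203, 0.0721, 0.11  ]))]
lower_ear []
locking_pin [([315.392, 224.68800000000002], 0.79, array([ 0.5131, -0.0035,  0.11  ])), ([199.808, 299.712], 0.49, array([ 0.3669, -0.0969,  0.11  ]))]
```

View pics/w3.png

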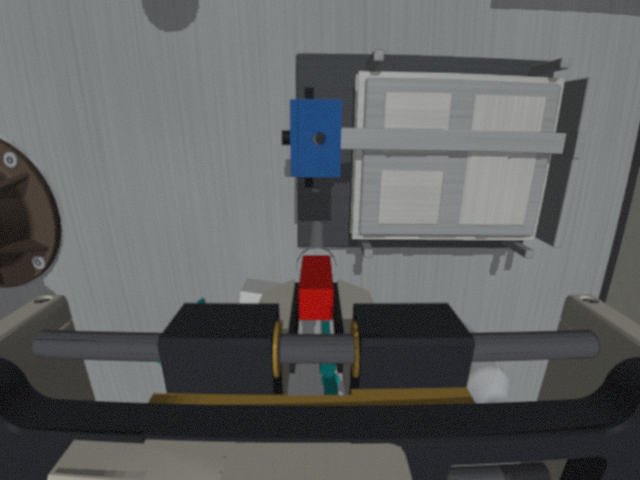

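Wrist view: the bracket hole is clearly visible at about (319.5,138.5), and the pin in the hand shows at (316,285). I'll now measure the hole to sub-pixel in both views.

```bash
cat > hole.py <<'E'
from h import *
def hole(p,g,z=.11,r=8):
    # non-blue pixels inside the blue face near g, weighted by lack of blueness
    f=p["frame"].astype(float);b=f[...,2]-f[...,0]
    x0,y0=int(round(g[0])),int(round(g[1]));w=b[y0-r:y0+r+1,x0-r:x0+r+1]
    ref=np.percentile(w,80);k=np.clip((ref*.8-w)/ref,0,None)
    yy,xx=np.mgrid[y0-r:y0+r+1,x0-r:x0+r+1];c=[(k*xx).sum()/k.sum(),(k*yy).sum()/k.sum()]
    return c,atz(p,c,z)
E
python3 - <<'E'
from hole import *; from fit import *
import io,contextlib
w=arm.get_image("wrist");t=arm.get_image("top")
print("wrist",hole(w,(319.5,138.5)));print("top",hole(t,(251.5,228)))
f=w["frame"].astype(int);print((f[...,2]-f[...,0])[130:148,310:330])
s,p,R=st();zt=p[2]-.108
c=proj(w,[[p[0],p[1],zt+.126]])[0]
with contextlib.redirect_stdout(io.StringIO()): q,e=fit(w,c,zt+.101,zt+.151,p[0],p[1])
print("pin",c,redmask(w,c).sum(),q,e,p)
E
```

```text
wrist ([np.float64(318.32099718059055), np.float64(137.62276302121975)], array([0.5185, 0.0919, 0.11  ]))
top ([np.float64(nan), np.float64(nan)], array([nan, nan, nan]))
[[ 92  91  89  89  93  88  92  82  76  79  77  80  86  84  88  86  93  89
   93  91]
 [ 96  83  89  88  88  77  80  73  66  62  63  78  73  81  85  86  92  89
   93  88]
 [ 88  90  86  88  82  62  49  38  28  35  36  41  56  67  80  89  91  97
   88  85]
 [ 91  88  87  79  61  40  24  16  12   9  10  17  32  50  74  81  85  86
   94  91]
 [ 89  90  81  70  38  20   8   0   6   1   2   9  17  39  62  79  84  90
   86  93]
 [ 87  93  84  51  21   7   7   0   1   0  10   4   7  28  50  70  79  86
   84  86]
 [ 92  89  72  35  15   3   3   1   3   4   0   2   6  16  42  62  80  86
   86  90]
 [ 86  85  65  32   9   6   4  -1   3   6   2   5   6  17  43  56  76  99
   88  89]
 [100  89  57  28   8   3   4   2   5   3   7   0   6  18  38  57  74  90
   91  90]
 [ 90  86  63  32   8   5   3   4   3   1   1   6   5  29  36  63  77  86
   92  96]
 [ 87  91  74  37  20   4   1   0   4   5   8   6  16  29  59  71  80  88
   95
[... 155 characters left out ...]
0  88  86
   91  97]
 [ 87  89  94  82  61  42  25  20  27  29  42  53  61  65  79  87  85  90
   88  90]
 [ 93  91  90  81  79  64  53  44  42  46  53  66  72  82  82  88  95  90
   91  91]
 [ 94  85  91  90  89  81  73  72  64  65  73  77  89  85  84  93  85  90
   91  96]
 [ 90  94  89  91  94  89  86  85  86  84  87  88  92  83  88  87  90  87
   90  94]
 [ 85  90  91  83  90  90  93  86  84  88  89  92  87  90  93  90  93  89
   94  92]]
pin [316.6509 284.1303] 1910 [51.374   1.8104 -0.0359] 260.54522705078125 [0.5145 0.0154 0.2883]hole.py:7: RuntimeWarning: invalid value encountered in scalar divide
  yy,xx=np.mgrid[y0-r:y0+r+1,x0-r:x0+r+1];c=[(k*xx).sum()/k.sum(),(k*yy).sum()/k.sum()]
```

>>> {"method": "carry_out", "body": {
  "claw": [1.5, 1.5, 1.5, 1.5, 1.5, 1.5, 1.5, 1.5, 1.5, 1.5, 1.5, 1.5],
  "delta_pos": [
    [1.4, 0.06, 0],
    [2.1, 0.06, 0],
    [2.1, 0.06, 0],
    [1.4, 0.05, 0],
    [0.64, 0, 0],
    [0, 0, 1],
    [0, 0, 1.5],
    [0, 0, 1.5],
    [0, 0, 1.5],
    [0, 0, 0.5],
    [0, 0, 0],
    [0, 0, 0]
  ],
  "angular": [
    [0, 0, 0],
    [0, 0, 0],
    [0, 0, 0],
    [0, 0, 0],
    [0, 0, 0],
    [0, 0, 0],
    [0, 0, 0],
    [0, 0, 0],
    [0, 0, 0],
    [0, 0, 0],
    [0, 0, 0],
    [0, 0, 0]
  ]
}}

```text
clock: 11.9
position: [0.5191, 0.0914, 0.2287]
ee_rot: [2.25, 2.192, 0.001]
force: [-0.2, -0.7, -1.7]
width: 0.187
gripper_force: 50.0
```

```bash
python3 - <<'E'
from h import *
s,p,R=st();print(p,s["force"],s["ft_torque"],R.as_matrix()[:,2])
a=arm.get_image("side");c=arm.get_image("wrist")
tip=[p[0],p[1],p[2]-.1083]
print(proj(a,[tip,[.5186,.0918,.11],[*p[:2],p[2]-.1083+.126]]),proj(c,[tip,[.5186,.0918,.11]]))
cv2.imwrite("pics/s4.png",np.hstack([cv2.resize(a["frame"][140:265,250:350],(480,600),interpolation=2),cv2.resize(c["frame"][120:370,253:387],(320,600),interpolation=2)])[:,:,::-1])
E
```

```text
[0.5191 0.0914 0.2287] [-0.1612 -0.7423 -1.7136] [-0.1262  0.0331  0.0167] [ 0.0006  0.     -1.    ]
[[283.9272 213.5807]
 [283.8375 217.2588]
 [281.7029 165.316 ]] [[315.9423 224.9361]
 [315.4374 221.6128]]
```

View pics/s4.png

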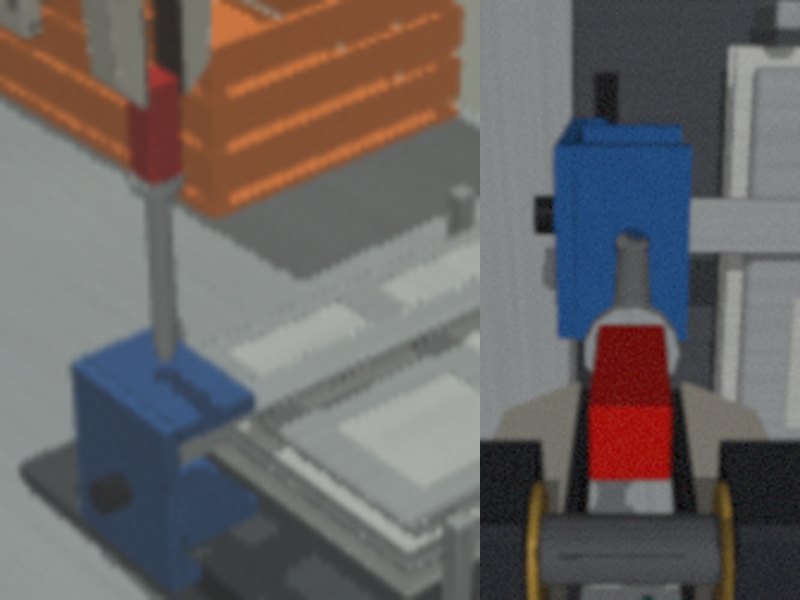

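The tip, at side crop (165,355) and wrist crop (632,240), is directly over the hole. I'll descend gently and feel for it.

>>> {"method": "carry_out", "body": {
  "claw": [1.5, 1.5, 1.5, 1.5, 1.5, 1.5, 1.5, 1.5, 1.5],
  "delta_pos": [
    [0, 0, 0.3],
    [0, 0, 0.3],
    [0, 0, 0.2],
    [0, 0, 0.1],
    [0, 0, 0.1],
    [0, 0, 0.1],
    [0, 0, 0.1],
    [0, 0, 0],
    [0, 0, 0]
  ],
  "angular": [
    [0, 0, 0],
    [0, 0, 0],
    [0, 0, 0],
    [0, 0, 0],
    [0, 0, 0],
    [0, 0, 0],
    [0, 0, 0],
    [0, 0, 0],
    [0, 0, 0]
  ]
}}

```text
clock: 12.9
position: [0.5188, 0.0919, 0.2163]
ee_rot: [2.249, 2.193, 0.0]
force: [0.6, -0.2, -0.9]
width: 0.186
gripper_force: 50.0
```

>>> {"method": "carry_out", "body": {
  "claw": [1.5, 1.5, 1.5, 1.5, 1.5],
  "delta_pos": [
    [0, 0, 0.1],
    [0, 0, 0.1],
    [0, 0, 0.1],
    [0, 0, 0],
    [0, 0, 0]
  ],
  "angular": [
    [0, 0, 0],
    [0, 0, 0],
    [0, 0, 0],
    [0, 0, 0],
    [0, 0, 0]
  ]
}}

```text
clock: 13.4
position: [0.5187, 0.0919, 0.2132]
ee_rot: [-2.249, -2.193, 0.0]
force: [0.4, 0.1, -1.5]
width: 0.187
gripper_force: 50.0
```

>>> {"method": "carry_out", "body": {
  "claw": [1.5, 1.5, 1.5, 1.5, 1.5],
  "delta_pos": [
    [0, 0, 0.1],
    [0, 0, 0.1],
    [0, 0, 0.1],
    [0, 0, 0],
    [0, 0, 0]
  ],
  "angular": [
    [0, 0, 0],
    [0, 0, 0],
    [0, 0, 0],
    [0, 0, 0],
    [0, 0, 0]
  ]
}}

```text
clock: 13.9
position: [0.5188, 0.0919, 0.2102]
ee_rot: [2.249, 2.193, -0.0]
force: [0.2, -0.1, -1.1]
width: 0.187
gripper_force: 50.0
```

>>> {"method": "carry_out", "body": {
  "claw": [1.5, 1.5, 1.5, 1.5, 1.5, 1.5],
  "delta_pos": [
    [0, 0, 0.1],
    [0, 0, 0.1],
    [0, 0, 0.1],
    [0, 0, 0.1],
    [0, 0, 0],
    [0, 0, 0]
  ],
  "angular": [
    [0, 0, 0],
    [0, 0, 0],
    [0, 0, 0],
    [0, 0, 0],
    [0, 0, 0],
    [0, 0, 0]
  ]
}}

```text
clock: 14.5
position: [0.5188, 0.0919, 0.2062]
ee_rot: [-2.249, -2.193, -0.0]
force: [-0.2, -0.6, -2.2]
width: 0.186
gripper_force: 50.0
```

>>> {"method": "carry_out", "body": {
  "claw": [1.5, 1.5, 1.5, 1.5, 1.5, 1.5, 1.5, 1.5],
  "delta_pos": [
    [0, 0, 0.2],
    [0, 0, 0.2],
    [0, 0, 0.2],
    [0, 0, 0.2],
    [0, 0, 0.2],
    [0, 0, 0.2],
    [0, 0, 0.2],
    [0, 0, 0]
  ],
  "angular": [
    [0, 0, 0],
    [0, 0, 0],
    [0, 0, 0],
    [0, 0, 0],
    [0, 0, 0],
    [0, 0, 0],
    [0, 0, 0],
    [0, 0, 0]
  ]
}}

```text
clock: 15.3
position: [0.5186, 0.0919, 0.1919]
ee_rot: [-2.249, -2.193, 0.001]
force: [0.3, 0.9, -1.6]
width: 0.186
gripper_force: 50.0
```

>>> {"method": "carry_out", "body": {
  "claw": [1.5, 1.5, 1.5, 1.5, 1.5, 1.5, 1.5, 1.5, 1.5, 1.5, 1.5],
  "delta_pos": [
    [0, 0, 0.15],
    [0, 0, 0.15],
    [0, 0, 0.15],
    [0, 0, 0.1],
    [0, 0, 0.1],
    [0, 0, 0.1],
    [0, 0, 0.1],
    [0, 0, 0.1],
    [0, 0, 0.1],
    [0, 0, 0],
    [0, 0, 0]
  ],
  "angular": [
    [0, 0, 0],
    [0, 0, 0],
    [0, 0, 0],
    [0, 0, 0],
    [0, 0, 0],
    [0, 0, 0],
    [0, 0, 0],
    [0, 0, 0],
    [0, 0, 0],
    [0, 0, 0],
    [0, 0, 0]
  ]
}}

```text
clock: 16.4
position: [0.5188, 0.0919, 0.1817]
ee_rot: [-2.249, -2.193, -0.0]
force: [0.0, -0.2, -1.6]
width: 0.183
gripper_force: 50.0
```

>>> {"method": "carry_out", "body": {
  "claw": [1.5, 1.5, 1.5, 1.5, 1.5, 1.5],
  "delta_pos": [
    [0, 0, 0.1],
    [0, 0, 0.1],
    [0, 0, 0.1],
    [0, 0, 0.1],
    [0, 0, 0],
    [0, 0, 0]
  ],
  "angular": [
    [0, 0, 0],
    [0, 0, 0],
    [0, 0, 0],
    [0, 0, 0],
    [0, 0, 0],
    [0, 0, 0]
  ]
}}

```text
clock: 17.0
position: [0.5189, 0.0919, 0.1777]
ee_rot: [2.249, 2.193, 0.0]
force: [0.9, -0.2, -1.3]
width: 0.188
gripper_force: 50.0
```

>>> {"method": "carry_out", "body": {
  "claw": [1.5, 1.5, 1.5, 1.5, 1.5, 1.5],
  "delta_pos": [
    [0, 0, 0.1],
    [0, 0, 0.1],
    [0, 0, 0.1],
    [0, 0, 0.1],
    [0, 0, 0],
    [0, 0, 0]
  ],
  "angular": [
    [0, 0, 0],
    [0, 0, 0],
    [0, 0, 0],
    [0, 0, 0],
    [0, 0, 0],
    [0, 0, 0]
  ]
}}

```text
clock: 17.6
position: [0.5188, 0.0919, 0.1736]
ee_rot: [2.249, 2.193, -0.0]
force: [2.4, -0.5, -1.7]
width: 0.187
gripper_force: 50.1
```

>>> {"method": "carry_out", "body": {
  "claw": [1.5, 1.5, 1.5, 1.5, 1.5, 1.5, 1.5, 1.5],
  "delta_pos": [
    [0, 0, 0.1],
    [0, 0, 0.1],
    [0, 0, 0.1],
    [0, 0, 0.1],
    [0, 0, 0.1],
    [0, 0, 0.1],
    [0, 0, 0],
    [0, 0, 0]
  ],
  "angular": [
    [0, 0, 0],
    [0, 0, 0],
    [0, 0, 0],
    [0, 0, 0],
    [0, 0, 0],
    [0, 0, 0],
    [0, 0, 0],
    [0, 0, 0]
  ]
}}

```text
clock: 18.4
position: [0.5187, 0.0919, 0.1676]
ee_rot: [-2.249, -2.193, 0.0]
force: [1.8, -1.2, -0.7]
width: 0.194
gripper_force: 50.1
```

>>> {"method": "carry_out", "body": {
  "claw": [1.5, 1.5, 1.5, 1.5, 1.5, 1.5, 1.5, 1.5, 1.5],
  "delta_pos": [
    [0, 0, 0.15],
    [0, 0, 0.15],
    [0, 0, 0.15],
    [0, 0, 0.15],
    [0, 0, 0.1],
    [0, 0, 0.1],
    [0, 0, 0.1],
    [0, 0, 0],
    [0, 0, 0]
  ],
  "angular": [
    [0, 0, 0],
    [0, 0, 0],
    [0, 0, 0],
    [0, 0, 0],
    [0, 0, 0],
    [0, 0, 0],
    [0, 0, 0],
    [0, 0, 0],
    [0, 0, 0]
  ]
}}

```text
clock: 19.3
position: [0.5187, 0.0919, 0.1586]
ee_rot: [-2.249, -2.193, 0.0]
force: [3.1, -0.5, -1.7]
width: 0.186
gripper_force: 50.2
```

>>> {"method": "carry_out", "body": {
  "claw": [1.5, 1.5, 1.5, 1.5, 1.5, 1.5, 1.5, 1.5],
  "delta_pos": [
    [0, 0, 0.1],
    [0, 0, 0.1],
    [0, 0, 0.1],
    [0, 0, 0.1],
    [0, 0, 0.1],
    [0, 0, 0.1],
    [0, 0, 0],
    [0, 0, 0]
  ],
  "angular": [
    [0, 0, 0],
    [0, 0, 0],
    [0, 0, 0],
    [0, 0, 0],
    [0, 0, 0],
    [0, 0, 0],
    [0, 0, 0],
    [0, 0, 0]
  ]
}}

```text
clock: 20.1
position: [0.5187, 0.0919, 0.1526]
ee_rot: [-2.249, -2.193, 0.0]
force: [2.1, -1.0, -1.6]
width: 0.189
gripper_force: 50.2
```

>>> {"method": "carry_out", "body": {
  "claw": [1.5, 1.5, 1.5, 1.5, 1.5, 1.5, 1.5],
  "delta_pos": [
    [0, 0, 0.1],
    [0, 0, 0.1],
    [0, 0, 0.1],
    [0, 0, 0.1],
    [0, 0, 0.1],
    [0, 0, 0],
    [0, 0, 0]
  ],
  "angular": [
    [0, 0, 0],
    [0, 0, 0],
    [0, 0, 0],
    [0, 0, 0],
    [0, 0, 0],
    [0, 0, 0],
    [0, 0, 0]
  ]
}}

```text
clock: 20.8
position: [0.5187, 0.0919, 0.1477]
ee_rot: [-2.249, -2.193, 0.0]
force: [3.9, -0.3, 1.5]
width: 0.19
gripper_force: 50.1
```

>>> {"method": "carry_out", "body": {
  "claw": [1.5, 1.5, 1.5, 1.5],
  "delta_pos": [
    [0, 0, 0.1],
    [0, 0, 0.1],
    [0, 0, 0],
    [0, 0, 0]
  ],
  "angular": [
    [0, 0, 0],
    [0, 0, 0],
    [0, 0, 0],
    [0, 0, 0]
  ]
}}

```text
clock: 21.2
position: [0.5186, 0.0919, 0.1456]
ee_rot: [-2.249, -2.193, 0.0]
force: [2.6, -1.2, 1.6]
width: 0.185
gripper_force: 50.1
```

>>> {"method": "carry_out", "body": {
  "claw": [1.5, 1.5, 1.5, 1.5, 1.5, 1.5, 1.5],
  "delta_pos": [
    [0, 0, 0.15],
    [0, 0, 0.15],
    [0, 0, 0.15],
    [0, 0, 0.15],
    [0, 0, 0.15],
    [0, 0, 0],
    [0, 0, 0]
  ],
  "angular": [
    [0, 0, 0],
    [0, 0, 0],
    [0, 0, 0],
    [0, 0, 0],
    [0, 0, 0],
    [0, 0, 0],
    [0, 0, 0]
  ]
}}

```text
clock: 21.9
position: [0.5185, 0.0919, 0.138]
ee_rot: [-2.249, -2.193, 0.001]
force: [3.3, -1.1, -1.3]
width: 0.188
gripper_force: 50.1
```

>>> {"method": "carry_out", "body": {
  "claw": [1.5, 1.5, 1.5, 1.5, 1.5, 1.5, 1.5, 1.5, 1.5],
  "delta_pos": [
    [0, 0, 0.15],
    [0, 0, 0.15],
    [0, 0, 0.15],
    [0, 0, 0.15],
    [0, 0, 0.15],
    [0, 0, 0.15],
    [0, 0, 0.15],
    [0, 0, 0],
    [0, 0, 0]
  ],
  "angular": [
    [0, 0, 0],
    [0, 0, 0],
    [0, 0, 0],
    [0, 0, 0],
    [0, 0, 0],
    [0, 0, 0],
    [0, 0, 0],
    [0, 0, 0],
    [0, 0, 0]
  ]
}}

```text
clock: 22.8
position: [0.5186, 0.0919, 0.1275]
ee_rot: [-2.249, -2.193, 0.0]
force: [2.7, -1.4, -2.0]
width: 0.188
gripper_force: 50.1
```

4 mm remain. I'll go in sub-millimetre steps until the collar touches.

>>> {"method": "carry_out", "body": {
  "claw": [1.5, 1.5, 1.5, 1.5, 1.5, 1.5],
  "delta_pos": [
    [0, 0, 0.1],
    [0, 0, 0.1],
    [0, 0, 0.1],
    [0, 0, 0.05],
    [0, 0, 0],
    [0, 0, 0]
  ],
  "angular": [
    [0, 0, 0],
    [0, 0, 0],
    [0, 0, 0],
    [0, 0, 0],
    [0, 0, 0],
    [0, 0, 0]
  ]
}}

```text
clock: 23.4
position: [0.5187, 0.0919, 0.1242]
ee_rot: [2.249, 2.193, -0.0]
force: [3.1, -0.3, 0.4]
width: 0.192
gripper_force: 50.1
```

>>> {"method": "carry_out", "body": {
  "claw": [1.5, 1.5, 1.5],
  "delta_pos": [
    [0, 0, 0.05],
    [0, 0, 0],
    [0, 0, 0]
  ],
  "angular": [
    [0, 0, 0],
    [0, 0, 0],
    [0, 0, 0]
  ]
}}

```text
clock: 23.7
position: [0.5188, 0.0919, 0.1237]
ee_rot: [2.249, 2.193, 0.0]
force: [3.0, -0.2, 1.3]
width: 0.189
gripper_force: 50.1
```

>>> {"method": "carry_out", "body": {
  "claw": [1.5, 1.5, 1.5],
  "delta_pos": [
    [0, 0, 0.05],
    [0, 0, 0],
    [0, 0, 0]
  ],
  "angular": [
    [0, 0, 0],
    [0, 0, 0],
    [0, 0, 0]
  ]
}}

```text
clock: 24.0
position: [0.5189, 0.0919, 0.1235]
ee_rot: [2.249, 2.193, 0.001]
force: [1.6, -1.3, 5.5]
width: 0.185
gripper_force: 50.1
```

>>> {"method": "carry_out", "body": {
  "claw": [1.5, 1.5, 1.5],
  "delta_pos": [
    [0, 0, 0.05],
    [0, 0, 0],
    [0, 0, 0]
  ],
  "angular": [
    [0, 0, 0],
    [0, 0, 0],
    [0, 0, 0]
  ]
}}

```text
clock: 24.3
position: [0.5191, 0.0919, 0.1234]
ee_rot: [2.249, 2.193, 0.001]
force: [1.2, -0.6, 10.5]
width: 0.187
gripper_force: 50.1
```

Contact is at TCP z 0.1235, as predicted, and the force builds by about 10 N per commanded mm, so the collar is home. I'll release, let it settle, and look.

>>> {"method": "carry_out", "body": {
  "claw": [1.5, 1.5, 3.5, 3.5, 3.5, 3.5],
  "delta_pos": [
    [0, 0, 0.05],
    [0, 0, 0],
    [0, 0, -0.15],
    [0, 0, 0],
    [0, 0, 0],
    [0, 0, 0]
  ],
  "angular": [
    [0, 0, 0],
    [0, 0, 0],
    [0, 0, 0],
    [0, 0, 0],
    [0, 0, 0],
    [0, 0, 0]
  ]
}}

```text
clock: 24.9
position: [0.518, 0.092, 0.1233]
ee_rot: [-2.248, -2.193, 0.002]
force: [-1.0, 0.1, -0.5]
width: 0.379
gripper_force: 0.0
```

```bash
python3 - <<'E'
from h import *
s,p,R=st();print(p,s["force"],s["width"])
a=arm.get_image("side");c=arm.get_image("wrist")
cv2.imwrite("pics/s5.png",np.hstack([cv2.resize(a["frame"][150:275,240:340],(480,600),interpolation=2),cv2.resize(c["frame"][120:370,253:387],(320,600),interpolation=2)])[:,:,::-1])
E
```

```text
[0.518  0.092  0.1233] [-1.015   0.0925 -0.5153] 0.37930338018323806
```

View pics/s5.png

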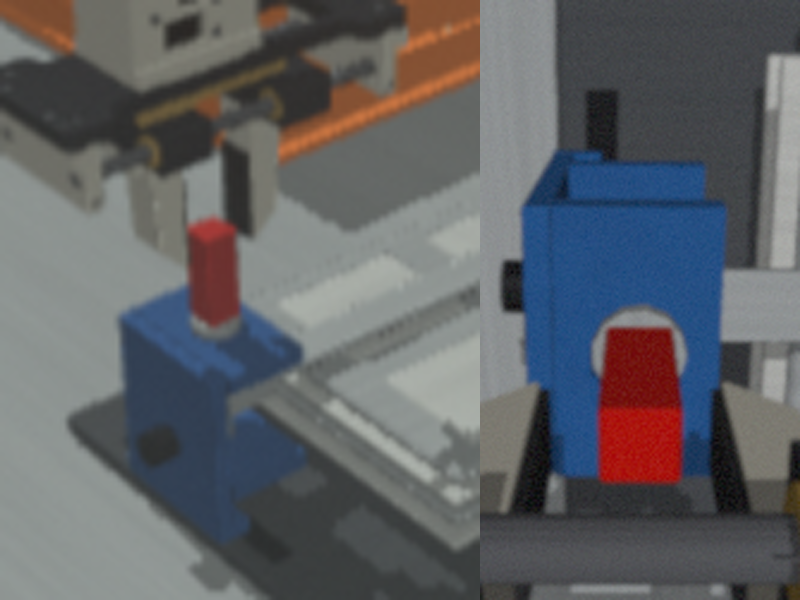

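The collar sits on the upper ear (side crop (213,325), wrist crop (640,350)), the pin is upright, and the fingers are clear on both sides. I'll retreat straight up.

>>> {"method": "carry_out", "body": {
  "claw": [4, 4, 4, 4, 4, 4, 4, 4, 4, 4, 4, 4],
  "delta_pos": [
    [0, 0, -0.5],
    [0, 0, -1],
    [0, 0, -1],
    [0, 0, -1],
    [0, 0, -1.5],
    [0, 0, -2],
    [0, 0, -2],
    [0, 0, -2],
    [0, 0, -2],
    [0, 0, 0],
    [0, 0, 0],
    [0, 0, 0]
  ],
  "angular": [
    [0, 0, 0],
    [0, 0, 0],
    [0, 0, 0],
    [0, 0, 0],
    [0, 0, 0],
    [0, 0, 0],
    [0, 0, 0],
    [0, 0, 0],
    [0, 0, 0],
    [0, 0, 0],
    [0, 0, 0],
    [0, 0, 0]
  ]
}}

```text
clock: 26.2
position: [0.5183, 0.0919, 0.2533]
ee_rot: [-2.249, -2.193, 0.001]
force: [0.0, -0.1, 0.2]
width: 0.439
gripper_force: 0.0
```

```bash
python3 - <<'E'
from fit import *
import io,contextlib
s,p,R=st();print(p,s["width"])
w=arm.get_image("wrist");c=proj(w,[[.519,.092,.141]])[0]
for z in (.116,.120,.124):
    with contextlib.redirect_stdout(io.StringIO()): q,e=fit(w,c,z,z+.05,.519,.092)
    print(z,q,e)
a=arm.get_image("side");cv2.imwrite("pics/s6.png",cv2.resize(a["frame"][150:275,240:340],(480,600),interpolation=2)[:,:,::-1])
E
```

```text
[0.5183 0.0919 0.2533] 0.439322347772831
0.116 [51.9481  9.212  -0.0231] 43.4947509765625
0.12 [51.9409  9.3251 -0.0266] 55.84356689453125
0.124 [51.9524  9.3903 -0.0274] 68.98553466796875
```

View pics/s6.png

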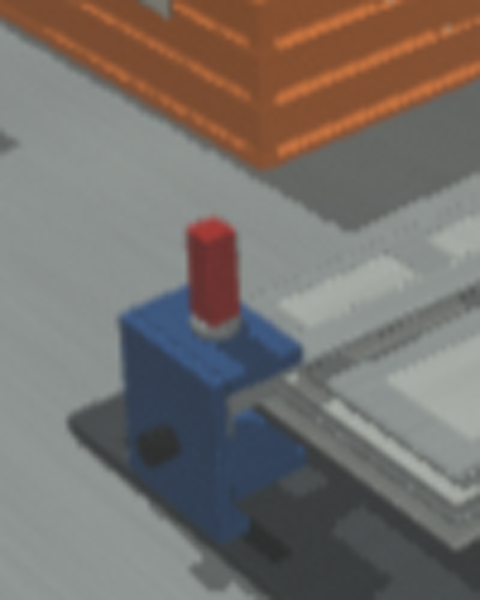

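The pin stands upright with its collar on the ear at crop (215,325), the grip fit agrees best with the home height, and the gripper is well clear. I'm handing it in.

```bash
python3 -c "
from cell import arm
print(arm.sign_off())"
```

```text
the job is handed in; nothing more can be done
None
```

The locking pin is through both ears and the eye with its collar on the upper ear, released, and the job was handed in at about 26 s; contact forces I read stayed near 10 N, and sign-off returned no verdict.

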